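Pin and clip the sheeting roller

TASK

Secure the roller of the candy sheeter: push its axle pin fully home by the blue knob, then take the red-gripped spring clip from the yellow stand, press it straight down over the groove at the pin's far end until it snaps on, and bear down until its crown is firmly on the pin (8 N or more there) before letting go. Push knob and crown by feel, never with more than 35 N, and leave everything else where it stands.

Things in the scene. Friction and masses are not known exactly. Their poses are not given: they have to be found in the camera images.
- roller_frame: Benchtop candy sheeter, bolted down: grey base 220 x 260 mm, two upright aluminium end plates (tops 126 mm up), a white roller of 56 mm diameter between them. Origin: centre of its underside on the table; y runs along the roller and its axle pin, z up. The roller's height setting is not measured: roller, sleeves and pin stand together, rigidly, up to 5 mm above or below nominal.
- neck_place (a point): Nominal centre of the groove near the pin's tip with the pin home: 145 mm along the sheeter's +y, 115 mm up (true height up to 5 mm off; sheeter's axes). Pin 18 mm in diameter; groove 11 mm wide along the pin, its brass floor 12 mm in diameter, then a 12 mm long brass end. Inboard, a dark sleeve of 24 mm diameter ends 8 mm from the groove's centre; until the pin is home it hides the groove.
- knob_home (a point): Nominal centre of the outer face of the blue push knob at the other end of the pin when the pin is home: 142 mm along the sheeter's -y, 115 mm up (real height again up to 5 mm off). Knob: 32 mm diameter, 16 mm long. The knob is pushed towards the sheeter's +y; free space beyond it.
- pin (a joint): How far the axle pin still stands out from home, m: 0 = knob seated against its sleeve, a hard stop. Starts 12 to 24 mm out, towards -y; slides with about 4 N friction and stays where left.
- clip_grip (a point): Centre of the red grip of the hairpin spring clip standing legs down in the yellow stand. Grip 26 mm wide (clip's x, as the stand's x), 11 mm thick (y), 36 mm tall (z). Whole clip 31 mm wide, 80 mm tall, about 50 g, two springy legs of 5 mm wire in the x-z plane, which must be square to the pin to go on, either way round. The clip's width is thus across the pin, its thickness along it.
- crown: The steel bridge across the clip under the grip, 22 mm wide, 5 mm thick, 6 mm tall; origin at its centre, 10 mm above clip_seat, 28 mm below clip_grip. Its underside comes to bear on the floor of the groove when the clip is right down; the stop is hard, so a millimetre too far already adds about 10 N.
- clip_seat (a point): On the clip, 38 mm below clip_grip, 24.5 mm above the leg ends: centre of the seat for the groove floor. Leg mouth 21 mm clear, pinching to 7 mm at 7 mm below the seat. Pushed down, the legs start to spread 13 mm above the seated height, resist up to about 8 N, then snap past and go light; 1 mm below the seated height the crown stops hard on the pin. It then stays on by itself.
- clip_stand: Yellow stand, base 90 x 70 mm, with one upright pocket, 50 x 23 mm outside and 34 mm high (cavity 34 x 6.6 mm, floor 8 mm above the table), long side along its x. Fixed. Origin: underside centre. The clip just lifts straight out.
- jar_mid (a point): Bystander: amber jar, 68 mm diameter, 100 mm high; point half-way up.
- spatula_grip (a point): Bystander: spatula lying on the table; point on its handle.
- bowl_mid (a point): Bystander: steel bowl, 140 mm across, 55 mm high; point half-way up.
- candy_box_mid (a point): Bystander: cardboard candy box, 140 x 90 x 35 mm; its centre.
- mould_mid (a point): Bystander: clear chocolate mould, 200 x 120 x 12 mm; its centre.
Not all that is in view belongs to the job. What is meant by the part that bears clip_grip is not pink, and is the smaller of those in its own colour.

How it is judged:
By the outcome, as a careful person would: the job done as asked, in the order asked, and still so for the second after the job is handed in, with the robot touching nothing.
It also fails if it takes over 72 s, if anything falls off the work surface, if the arm or the gripper's body presses on something with over 40 N, if the wrist force passes 120 N, or if a joint passes its speed limit or range.

ROBOT

A 6-joint arm with a two-finger parallel gripper is mounted at the origin on the work surface. World frame = base frame: x ahead of the robot, y to its left, z up, the work surface at z = 0. Lengths are in m, angles in rad, forces in N, time in s.
With the tool pointing down it reaches from about 0.35 to 0.975 m from the base axis. Payload 4.9 kg.
Tool frame: the origin (TCP) lies at the very end of the fingers, on their centre line; the grasp point (between the pads) lies 19 mm behind it; z points along the fingers, y is the line along which they close (so a half turn about z gives the same grasp; the last joint's range is limited). The gripper opens to 85 mm and grips with 20 to 120 N. Pads are 22 mm wide; open, the fingers measure 114 mm over their backs; the gripper's body (76 mm by 85 mm) begins 54 mm behind the grasp point. The pads swing forward as they close: fully open they stand 13 mm farther back than shut.
Start: joints at [-1.28, 0.053, 1.613, -0, 1.476, -0.119], TCP at [0.249, -0.573, 0.231] pointing down, gripper open.
Joint ranges: [-3.01, 3.01], [-1.01, 2.22], [0.06, 2.58], [-1.02, 4.17], [0.09, 2.62], [-3.14, 3.14]. Speed limits (rad/s): [2.57, 2.57, 3.14, 3.14, 3.14, 3.14].

INTERFACE

Orientations are given as a rotation vector (axis times angle).
In Python, from station import ctrl gives the robot as it stands.
- The arm moves only by the tool jog_arm, never from a script. Its argument "plan" is a list of rows, each a list of 7 numbers: the shift along the tool's x, y, z in units of 0.02 m (1.0 is 0.02 m), then the turn, a rotation vector about the tool's x, y, z in units of 45 degrees (1.0 is 45 degrees), then the opening, from -1 (shut) to 1 (fully open). A call has 1 to 8 rows; each row shifts and turns the commanded pose from where the row before left it, along the tool's axes as they then stand; what a row does not reach is not made up. A row lasts 1/10 s, in which the tool goes at most 50 mm and 8.59 degrees, less where a joint would pass 70% of its speed; a pose out of reach is approached as far as the arm can. A call with a number of a shift or a turn outside -1 to 1 is refused whole. A call with a gripper value outside its range is refused whole. The fingers move at their own pace and stop on an object; "grip_force" is the grip in N (left out, the last holds). Time passes only in rows, so rows that do not move let the fingers close. It gives the time, the measured TCP pose, the force, the opening and the grip force at its end, in the units of the state.
- ctrl.get_obs(): the state, without advancing time (a new reading comes with each control period).
- ctrl.get_image(name): name is "scene" or "top" or "wrist"; returns (picture, depth): 400x640x3 uint8, red, green, blue; 400x640 float32, m along the optical axis (not along the pixel's ray), 0 where there is no reading.
- ctrl.camera_info(name): a dict with "camera_matrix" (3x3 intrinsics, pixels), "k1" (the pictures are not rectified: a ray, as slopes to the right and down, at radius r is drawn at 1 + k1 r^2 times it, then the intrinsics apply), "rvec" (rotation vector, rad) and "tvec" (3), from world to camera coordinates, as OpenCV has them; the wrist camera has in their place "T_tool_cam" (4x4, takes a point from camera to tool coordinates, whose origin is the TCP and whose axes are the flange's). Camera axes: x right, y down, z forward; pixel columns grow to the right and rows downward; lengths in m; the calibration is good to about 2 mm. A picture is of the moment at which its call begins: read the wrist's pose just before it. camera_info takes no time and is no camera call.
- ctrl.finish_job(): hands the job in; it is judged then, once.
The state is a dict: "t": time; "q": joint angles; "dq": joint speeds; "effort": joint torques, N m; "tool_pos": TCP position; "tool_rot": TCP orientation; "contact_force": force on the tool from outside, world axes, zero at the start; "wrist_torque": the same for the moment, N m; "opening": finger opening in m; "grip_force": force on a finger pad.
Only numpy, scipy, OpenCV 4.12 (cv2) and the standard library are available. Lean on these libraries where they do the work, as an engineer would, in place of code of your own. Each camera call takes 0.05 s, during which the arm holds its last target. There are 200 camera calls.

## Working session

There is one attempt and no reset: what is moved stays moved. The work goes in short steps, Python scripts to look and compute and a tool call to move; the robot and the scene stay as the last step left them, time stands still between calls to the robot, and variables do not carry over. Pictures are saved under pics/ and viewed, at most 10 in all, crops included, and the job is handed in when it is done.

Besides the shell and the picture viewer there is one more tool, called after "Request:" as name(argument=value, ...), one argument or row to a line, values as JSON. jog_arm: Moves the arm, as the interface text tells. Shifts and turns lie within -1 to 1; 1 stands for 0.02 m of shift or 45 degrees of turn. Its arguments: {"type":"object","properties":{"plan":{"type":"array"},"grip_force":{"type":"number"}},"required":["plan"]}

```bash
mkdir -p pics; cat > h.py <<'E'
import numpy as np, cv2
from scipy.spatial.transform import Rotation as R
from station import ctrl
def cam(name,obs=None):
    i=ctrl.camera_info(name); K=np.array(i["camera_matrix"]); k1=i["k1"]
    if name=="wrist":
        T=np.eye(4); T[:3,:3]=R.from_rotvec(obs["tool_rot"]).as_matrix(); T[:3,3]=obs["tool_pos"]
        T=T@np.array(i["T_tool_cam"])
    else:
        T=np.eye(4); T[:3,:3]=R.from_rotvec(np.ravel(i["rvec"])).as_matrix(); T[:3,3]=np.ravel(i["tvec"]); T=np.linalg.inv(T)
    return K,k1,T
def rays(c,px):
    K,k1,T=c; px=np.asarray(px,float).reshape(-1,1,2)
    u=cv2.undistortPoints(px,K,np.array([k1,0,0,0.])).reshape(-1,2)
    return np.c_[u,np.ones(len(u))]
def onplane(c,px,z):
    d=rays(c,px)@c[2][:3,:3].T; o=c[2][:3,3]
    return o+d*((z-o[2])/d[:,2])[:,None]
def atdepth(c,px,D):
    px=np.asarray(px).reshape(-1,2); r=rays(c,px); z=D[px[:,1].astype(int),px[:,0].astype(int)]
    return (r*z[:,None])@c[2][:3,:3].T+c[2][:3,3], z
def project(c,P):
    K,k1,T=c; Ti=np.linalg.inv(T); return cv2.projectPoints(np.asarray(P,float).reshape(-1,1,3),R.from_matrix(Ti[:3,:3]).as_rotvec(),Ti[:3,3],K,np.array([k1,0,0,0.]))[0].reshape(-1,2)
def shot(name,fn=None):
    o=ctrl.get_obs(); im,D=ctrl.get_image(name); c=cam(name,o)
    if fn: cv2.imwrite("pics/"+fn,im[:,:,::-1])
    np.savez("/tmp/"+name+".npz",im=im,D=D,K=c[0],k1=c[1],T=c[2]); return im,D,c
def load(name):
    f=np.load("/tmp/"+name+".npz"); return f["im"],f["D"],(f["K"],float(f["k1"]),f["T"])
E
python3 - <<'E'
from h import *
for n in("scene","top"):
    im,D,c=shot(n,n+"1.png"); print(n,c[2].round(3).tolist(),c[0].round(1).tolist(),c[1],(D>0).mean())
o=ctrl.get_obs();print(o)
print(ctrl.camera_info("wrist"))
E
```

```text
scene [[-0.602, 0.455, -0.656, 1.265], [0.799, 0.336, -0.499, 0.561], [-0.007, -0.824, -0.566, 0.701], [0.0, 0.0, 0.0, 1.0]] [[438.0, 0.0, 317.7], [0.0, 438.0, 190.9], [0.0, 0.0, 1.0]] -0.09644346307653946 0.99362109375
top [[-0.025, -0.996, 0.08, 0.475], [-1.0, 0.025, 0.002, 0.034], [-0.004, -0.08, -0.997, 1.195], [0.0, 0.0, 0.0, 1.0]] [[376.9, 0.0, 314.3], [0.0, 376.9, 196.6], [0.0, 0.0, 1.0]] -0.06282009939308993 0.99571875
{'t': 0.1, 'q': array([-1.27999350e+00,  5.33164320e-02,  1.61416951e+00,  1.34392679e-05,
        1.47601766e+00, -1.19042997e-01]), 'dq': array([-1.30336453e-04, -8.70293148e-04, -2.53200065e-03, -7.68227707e-04,
       -2.29648071e-05,  4.15612823e-04]), 'effort': array([ 9.31795876e-04, -3.94906032e+01, -3.71362424e+01, -6.03194917e-05,
        3.88646673e-03, -1.30751746e-05]), 'tool_pos': array([ 0.24885601, -0.57269454,  0.23016245]), 'tool_rot': array([-3.07399530e+00, -6.38898348e-01,  2.36390102e-04]), 'contact_force': array([-0.34883142, -0.13877211, -0.13553376]), 'wrist_torque': array([-0.03021756,  0.0343809 ,  0.05061201]), 'grip_force': 0.0, 'opening': 0.08566735246900137}
{'camera_matrix': array([[318.30849643,   0.        , 316.4517155 ],
       [  0.        , 318.30849643, 200.6431006 ],
       [  0.        ,   0.        ,   1.        ]]), 'k1': 0.0018773675972550761, 'T_tool_cam': array([[ 4.05308373e-04, -9.46191522e-01, -3.23606921e-01,
         8.36207426e-02],
       [ 9.99999089e-01,  8.00232044e-04, -1.08732153e-03,
        -1.09394260e-04],
       [ 1.28777504e-03, -3.23606186e-01,  9.46190984e-01,
        -1.41888710e-01],
       [ 0.00000000e+00,  0.00000000e+00,  0.00000000e+00,
         1.00000000e+00]])}
```

View pics/scene1.png

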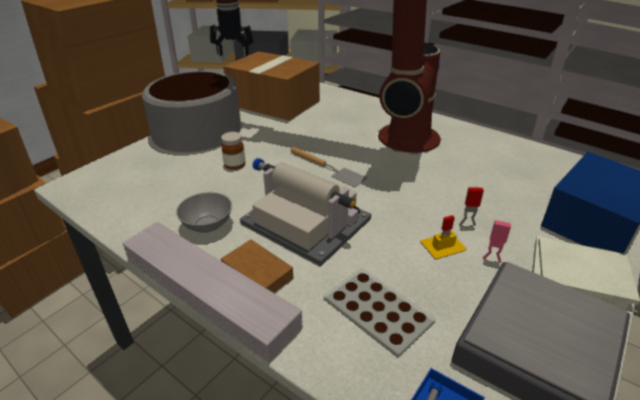

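View pics/top1.png

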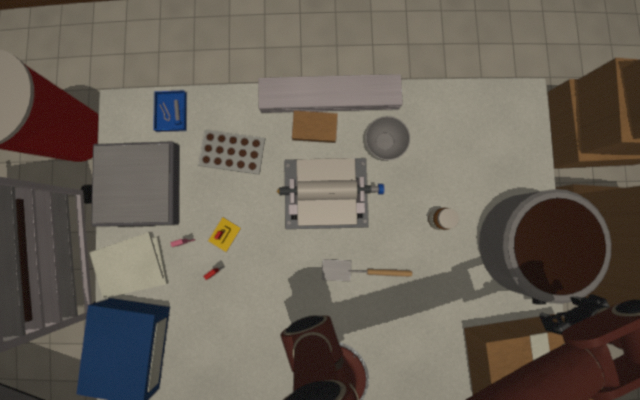

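The smaller red grip in the yellow stand is at scene (448,223) and top (222,234). Other things it could be mistaken for:
- the larger red clip, at scene (474,197) and top (212,272)
- the pink clip, at scene (499,235) and top (181,241)

I choose the one in the yellow stand. The knob is at top (381,188) and the pin tip at top (283,190).

```bash
python3 - <<'E'
from h import *
for n in("scene","top"):
    im,D,c=load(n); hsv=cv2.cvtColor(im,cv2.COLOR_RGB2HSV)
    H,S,V=[hsv[:,:,k].astype(int) for k in range(3)]
    ms={"yel":(H>18)&(H<34)&(S>170)&(V>90),"red":((H<6)|(H>174))&(S>190)&(V>90),"pink":((H>165)&(S>70)&(S<190)&(V>90)),"blue":(H>100)&(H<125)&(S>150)&(V>50)}
    for k,m in ms.items():
        nn,l,st,ce=cv2.connectedComponentsWithStats(m.astype(np.uint8))
        for i in range(1,nn):
            if st[i,4]<8: continue
            ys,xs=np.where(l==i); P,z=atdepth(c,np.c_[xs,ys],D); P=P[z>0]
            if len(P)==0 or st[i,4]>2500: continue
            r=""
            if st[i,4]>30: rr=cv2.minAreaRect(P[:,:2].astype(np.float32)); r=np.round([*rr[0],*rr[1],rr[2]],3)
            print(n,k,st[i,4],ce[i].round(1),np.median(P,0).round(3),P.min(0).round(3),P.max(0).round(3),r)
im,D,c=load("top")
# plates / base: points z by height in sheeter region
ys,xs=np.mgrid[150:235,270:395]; P,z=atdepth(c,np.c_[xs.ravel(),ys.ravel()],D)
for lo,hi in((0.008,0.04),(0.118,0.135)):
    m=(P[:,2]>lo)&(P[:,2]<hi)&(z>0)
    mk=m.reshape(ys.shape).astype(np.uint8); 
    nn,l,st,ce=cv2.connectedComponentsWithStats(mk)
    for i in range(1,nn):
        if st[i,4]>25:
            q=P[(l==i).ravel()]; rr=cv2.minAreaRect(q[:,:2].astype(np.float32)); print(lo,st[i,4],np.round([*rr[0],*rr[1],rr[2]],3),np.median(q,0).round(3))
a=cv2.resize(load("scene")[0][150:280,400:540],None,fx=4,fy=4,interpolation=3)
b=cv2.resize(im[140:250,265:400],None,fx=4,fy=4,interpolation=3)
w=np.zeros((520,800,3),np.uint8)
a=cv2.resize(a,(400,371)); b=cv2.resize(b,(400,326)); w[:371,:400]=a; w[:326,400:]=b
cv2.imwrite("pics/crop1.png",w[:380,:,::-1])
E
```

```text
scene yel 17 [352.6 202.9] [0.582 0.14  0.12 ] [0.575 0.136 0.114] [0.586 0.144 0.123] 
scene yel 699 [442.8 245. ] [0.473 0.33  0.005] [0.423 0.276 0.   ] [0.514 0.374 0.047] [ 0.46   0.325  0.07   0.088 58.07 ]
scene red 50 [475.3 189.6] [0.353 0.343 0.112] [0.343 0.331 0.107] [0.362 0.358 0.116] [3.5200e-01 3.4400e-01 1.2000e-02 3.2000e-02 3.8424e+01]
scene red 30 [448.7 218. ] [0.462 0.326 0.087] [0.452 0.317 0.082] [0.471 0.333 0.088] 
scene pink 467 [498.7 235.9] [0.444 0.439 0.081] [0.429 0.42  0.003] [0.452 0.457 0.112] [ 0.441  0.438  0.019  0.039 14.836]
scene blue 46 [256.5 163. ] [ 0.59  -0.15   0.125] [ 0.575 -0.159  0.11 ] [ 0.595 -0.146  0.133] [ 5.8500e-01 -1.5300e-01  1.2000e-02  2.1000e-02  8.2637e+01]
scene blue 1083 [443.9 388.6] [0.804 0.482 0.005] [ 0.796  0.45  -0.002] [0.87  0.547 0.027] [ 0.812  0.483  0.058  0.119 35.443]
top yel 491 [224.7 234. ] [0.459 0.319 0.007] [ 0.408  0.276 -0.001] [0.509 0.372 0.04 ] [ 0.459  0.324  0.065  0.084 57.165]
top red 18 [218.2 234.3] [0.46  0.322 0.088] [0.451 0.317 0.081] [0.466 0.328 0.092] 
top red 27 [210.  273.6] [0.
[... 375 characters left out ...]
.568 -0.157  0.124] [ 0.588 -0.147  0.136] 
0.008 139 [ 6.9900e-01 -1.8300e-01  7.3000e-02  2.8000e-02  8.8801e+01] [ 0.702 -0.191  0.022]
0.008 287 [6.4700e-01 1.1100e-01 3.9000e-02 8.7000e-02 8.9311e+01] [0.652 0.111 0.019]
0.008 252 [ 6.4600e-01 -1.1200e-01  3.6000e-02  8.3000e-02  8.9667e+01] [ 0.655 -0.113  0.02 ]
0.008 644 [ 0.523  0.     0.26   0.106 89.857] [0.487 0.017 0.019]
0.118 295 [ 5.7800e-01 -1.2400e-01  7.7000e-02  6.9000e-02  8.6733e+01] [ 0.578 -0.109  0.127]
0.118 234 [ 0.576  0.105  0.06   0.061 35.554] [0.578 0.105 0.127]
0.118 99 [ 6.030e-01 -1.000e-03  1.000e-02  1.650e-01  1.111e+00] [ 0.604 -0.004  0.131]
0.118 164 [0.557 0.    0.01  0.166 0.528] [0.556 0.    0.13 ]
```

View pics/crop1.png

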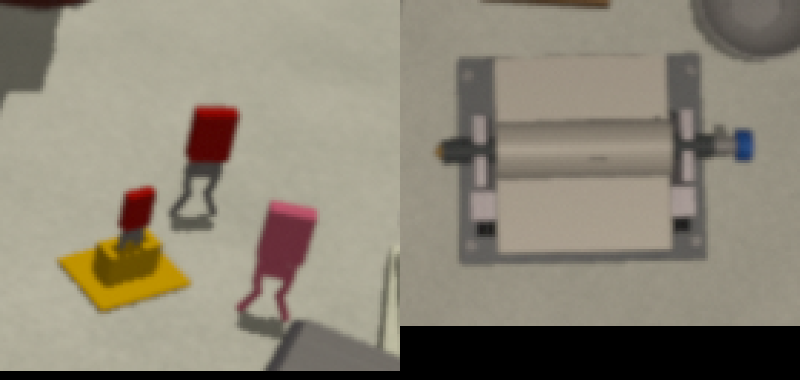

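The crop shows the small red clip in the stand, with the larger red and pink clips standing loose. The knob stands out at the sheeter's -y end. World +y is close to sheeter +y.

```bash
cat >> h.py <<'E'
def plan(p,yawy,n=None,maxn=24):
    """rows to bring TCP to p, tool down, tool y at yawy deg"""
    o=ctrl.get_obs(); P=np.array(o["tool_pos"]); Rm=R.from_rotvec(o["tool_rot"])
    a=np.radians(yawy); y=np.array([np.cos(a),np.sin(a),0]); z=np.array([0,0,-1.]); x=np.cross(y,z)
    Rt=R.from_matrix(np.c_[x,y,z]); rv=(Rm.inv()*Rt).as_rotvec(); d=np.array(p)-P
    if n is None: n=int(max(np.ceil(np.linalg.norm(d)/.0199),np.ceil(np.degrees(np.linalg.norm(rv))/8.5),1))
    for k in range(min(n,maxn)):
        Rk=Rm*R.from_rotvec(rv*k/n); s=Rk.inv().apply(d/n)/.02
        print((k%8)+1,np.r_[s,rv/n/(np.pi/4)].round(3).tolist())
    print("rows",n,"dist",np.linalg.norm(d).round(4),"t",o["t"],"F",o["contact_force"].round(1))
E
python3 -c "
from h import *
plan((.58,-.215,.24),0)"
```

```text
1 [0.893, -0.392, -0.019, -0.0, -0.0, -0.059]
2 [0.91, -0.35, -0.019, -0.0, -0.0, -0.059]
3 [0.925, -0.308, -0.019, -0.0, -0.0, -0.059]
4 [0.938, -0.265, -0.019, -0.0, -0.0, -0.059]
5 [0.95, -0.221, -0.019, -0.0, -0.0, -0.059]
6 [0.959, -0.176, -0.019, -0.0, -0.0, -0.059]
7 [0.966, -0.132, -0.019, -0.0, -0.0, -0.059]
8 [0.971, -0.087, -0.019, -0.0, -0.0, -0.059]
1 [0.974, -0.042, -0.019, -0.0, -0.0, -0.059]
2 [0.975, 0.004, -0.019, -0.0, -0.0, -0.059]
3 [0.974, 0.049, -0.019, -0.0, -0.0, -0.059]
4 [0.97, 0.094, -0.019, -0.0, -0.0, -0.059]
5 [0.965, 0.139, -0.019, -0.0, -0.0, -0.059]
6 [0.957, 0.184, -0.019, -0.0, -0.0, -0.059]
7 [0.948, 0.228, -0.019, -0.0, -0.0, -0.059]
8 [0.936, 0.272, -0.02, -0.0, -0.0, -0.059]
1 [0.923, 0.315, -0.02, -0.0, -0.0, -0.059]
2 [0.907, 0.357, -0.02, -0.0, -0.0, -0.059]
3 [0.889, 0.399, -0.02, -0.0, -0.0, -0.059]
4 [0.87, 0.44, -0.02, -0.0, -0.0, -0.059]
5 [0.849, 0.48, -0.02, -0.0, -0.0, -0.059]
6 [0.825, 0.519, -0.02, -0.0, -0.0, -0.059]
7 [0.8, 0.557, -0.02, -0.0, -0.0, -0.059]
8 [0.774, 0.593, -0.02, -0.0, -0.0, -0.059]
rows 25 dist 0.4875 t 0.1 F [-0.3 -0.1 -0.1]
```

Request:
jog_arm(
  plan=[
    [0.9,-0.39,-0.02,0,0,-0.06,-1],
    [0.91,-0.35,-0.02,0,0,-0.06,-1],
    [0.92,-0.31,-0.02,0,0,-0.06,-1],
    [0.94,-0.26,-0.02,0,0,-0.06,-1],
    [0.95,-0.22,-0.02,0,0,-0.06,-1],
    [0.96,-0.18,-0.02,0,0,-0.06,-1],
    [0.97,-0.13,-0.02,0,0,-0.06,-1],
    [0.97,-0.09,-0.02,0,0,-0.06,-1],
  ],
)

```text
t: 0.9
tool_pos: [0.3563, -0.4566, 0.2347]
tool_rot: [2.898, 1.211, 0.0]
contact_force: [-0.4, -0.2, -0.0]
opening: 0.0001
grip_force: 0.0
```

Request:
jog_arm(
  plan=[
    [0.97,-0.04,-0.02,0,0,-0.06,-1],
    [0.97,0,-0.02,0,0,-0.06,-1],
    [0.97,0.05,-0.02,0,0,-0.06,-1],
    [0.97,0.09,-0.02,0,0,-0.06,-1],
    [0.96,0.14,-0.02,0,0,-0.06,-1],
    [0.96,0.18,-0.02,0,0,-0.06,-1],
    [0.95,0.23,-0.02,0,0,-0.06,-1],
    [0.94,0.27,-0.02,0,0,-0.06,-1],
  ],
)

```text
t: 1.7
tool_pos: [0.4607, -0.3412, 0.2379]
tool_rot: [2.62, 1.733, 0.0]
contact_force: [-0.1, -0.1, -0.2]
opening: -0.0
grip_force: 0.0
```

Request:
jog_arm(
  plan=[
    [0.92,0.31,-0.02,0,0,-0.06,-1],
    [0.91,0.36,-0.02,0,0,-0.06,-1],
    [0.89,0.4,-0.02,0,0,-0.06,-1],
    [0.87,0.44,-0.02,0,0,-0.06,-1],
    [0.85,0.48,-0.02,0,0,-0.06,-1],
    [0.82,0.52,-0.02,0,0,-0.06,-1],
    [0.8,0.56,-0.02,0,0,-0.06,-1],
    [0.77,0.59,-0.02,0,0,-0.06,-1],
  ],
)

```text
t: 2.5
tool_pos: [0.5648, -0.2253, 0.2411]
tool_rot: [2.249, 2.193, 0.0]
contact_force: [-0.5, -0.2, 0.1]
opening: 0.0002
grip_force: 0.0
```

```bash
python3 - <<'E'
from h import *
im,D,c=shot("wrist","w1.png"); hsv=cv2.cvtColor(im,cv2.COLOR_RGB2HSV).astype(int)
m=(hsv[...,0]>100)&(hsv[...,0]<125)&(hsv[...,1]>140)&(hsv[...,2]>40)
n,l,st,ce=cv2.connectedComponentsWithStats(m.astype(np.uint8))
for i in range(1,n):
    if st[i,4]<80: continue
    ys,xs=np.where(l==i); P,z=atdepth(c,np.c_[xs,ys],D); P=P[z>0]
    print(st[i],ce[i].round(1),np.percentile(P,[1,50,99],axis=0).round(4).tolist())
    t=P[P[:,2]>np.percentile(P[:,2],90)]; print("top",t.mean(0).round(4))
    # fit circle in xz over body
    A=np.c_[2*P[:,0],2*P[:,2],np.ones(len(P))]; s=np.linalg.lstsq(A,(P[:,0]**2+P[:,2]**2),rcond=None)[0]; print("axis x,z",s[:2].round(4),"r",np.sqrt(s[2]+s[0]**2+s[1]**2).round(4))
plan((.58,-.215,.24),0); plan((.58,-.215,.106),0)
E
```

```text
[311  97  38  21 729] [329.7 107.3] [[0.5626, -0.1602, 0.1204], [0.5769, -0.1529, 0.1287], [0.5914, -0.146, 0.1317]]
top [ 0.577  -0.1536  0.1313]
axis x,z [0.5772 0.1157] r 0.015
1 [0.427, 0.678, 0.061, 0.002, -0.002, -0.028]
rows 1 dist 0.0161 t 2.55 F [-0.7  1.5 -0.2]
1 [0.059, 0.095, 0.966, 0.0, -0.0, -0.004]
2 [0.059, 0.096, 0.966, 0.0, -0.0, -0.004]
3 [0.059, 0.096, 0.966, 0.0, -0.0, -0.004]
4 [0.059, 0.096, 0.966, 0.0, -0.0, -0.004]
5 [0.059, 0.097, 0.966, 0.0, -0.0, -0.004]
6 [0.059, 0.097, 0.966, 0.0, -0.0, -0.004]
7 [0.059, 0.098, 0.966, 0.0, -0.0, -0.004]
rows 7 dist 0.1361 t 2.55 F [-0.7  1.5 -0.2]
```

View pics/w1.png

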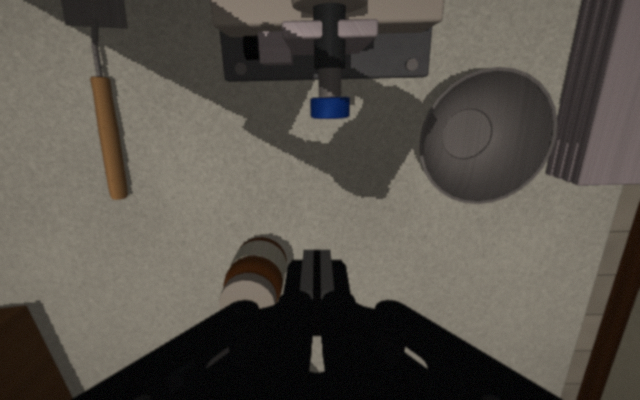

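The picture shows the blue knob at (330,107) and the closed fingers at (317,270). The jar at (255,275) is clear. The knob axis is at x .577, z .116, with its face at y ≈ -.160. I lower beside it.

Request:
jog_arm(
  plan=[
    [0.22,0.1,1,0,0,-0.01,-1],
    [0.22,0.1,1,0,0,-0.01,-1],
    [0.22,0.1,1,0,0,-0.01,-1],
    [0.22,0.1,1,0,0,0,-1],
    [0.22,0.1,1,0,0,0,-1],
    [0.22,0.05,1,0,0,0,-1],
    [0,0,0.8,0,0,0,-1],
    [0,0,0,0,0,0,-1],
  ],
)

```text
t: 3.35
tool_pos: [0.5736, -0.1997, 0.1019]
tool_rot: [-2.223, -2.212, 0.003]
contact_force: [-0.3, 0.8, -1.0]
opening: 0.0
grip_force: 0.0
```

Request:
jog_arm(
  plan=[
    [0.4,0,0,0,0,0,-1],
    [0.3,0,0,0,0,0,-1],
    [0.2,0,0,0,0,0,-1],
    [0.2,0,0,0,0,0,-1],
    [0,0,0,0,0,0,-1],
  ],
)

```text
t: 3.85
tool_pos: [0.5759, -0.1788, 0.1055]
tool_rot: [2.227, 2.214, 0.001]
contact_force: [-0.2, 0.2, 0.5]
opening: 0.0003
grip_force: 0.0
```

Request:
jog_arm(
  plan=[
    [0.15,0,0,0,0,0,-1],
    [0.15,0,0,0,0,0,-1],
    [0.15,0,0,0,0,0,-1],
    [0.15,0,0,0,0,0,-1],
    [0.1,0,0,0,0,0,-1],
    [0.1,0,0,0,0,0,-1],
  ],
)

```text
t: 4.45
tool_pos: [0.5757, -0.1635, 0.105]
tool_rot: [2.228, 2.214, -0.001]
contact_force: [-0.6, -3.3, 0.1]
opening: -0.0002
grip_force: 2.1
```

Request:
jog_arm(
  plan=[
    [0.1,0,0,0,0,0,-1],
    [0.1,0,0,0,0,0,-1],
    [0.05,0,0,0,0,0,-1],
  ],
)

```text
t: 4.75
tool_pos: [0.5757, -0.1581, 0.105]
tool_rot: [2.228, 2.214, -0.0]
contact_force: [0.0, -4.6, 0.5]
opening: -0.0001
grip_force: 2.0
```

Request:
jog_arm(
  plan=[
    [0.07,0,0,0,0,0,-1],
    [0.07,0,0,0,0,0,-1],
    [0,0,0,0,0,0,-1],
  ],
)

```text
t: 5.05
tool_pos: [0.5757, -0.1551, 0.1049]
tool_rot: [-2.228, -2.214, -0.0]
contact_force: [-0.5, -2.6, 0.9]
opening: 0.0001
grip_force: 1.6
```

Request:
jog_arm(
  plan=[
    [0.05,0,0,0,0,0,-1],
    [0.05,0,0,0,0,0,-1],
    [0,0,0,0,0,0,-1],
  ],
)

```text
t: 5.35
tool_pos: [0.5757, -0.1533, 0.105]
tool_rot: [-2.228, -2.214, -0.0]
contact_force: [-0.3, -4.0, 1.6]
opening: 0.0005
grip_force: 1.7
```

Request:
jog_arm(
  plan=[
    [0.05,0,0,0,0,0,-1],
    [0.05,0,0,0,0,0,-1],
    [0,0,0,0,0,0,-1],
  ],
)

```text
t: 5.65
tool_pos: [0.5757, -0.1517, 0.105]
tool_rot: [2.228, 2.214, -0.001]
contact_force: [-1.0, -5.6, 0.4]
opening: 0.0001
grip_force: 2.6
```

Request:
jog_arm(
  plan=[
    [0.05,0,0,0,0,0,-1],
    [0,0,0,0,0,0,-1],
  ],
)

```text
t: 5.85
tool_pos: [0.5757, -0.1518, 0.105]
tool_rot: [2.227, 2.213, -0.003]
contact_force: [-0.9, -8.7, 0.1]
opening: -0.0
grip_force: 4.2
```

Request:
jog_arm(
  plan=[
    [0.05,0,0,0,0,0,-1],
    [0,0,0,0,0,0,-1],
  ],
)

```text
t: 6.05
tool_pos: [0.5757, -0.1518, 0.105]
tool_rot: [2.226, 2.211, -0.005]
contact_force: [-1.6, -11.0, 0.1]
opening: -0.0001
grip_force: 5.7
```

Request:
jog_arm(
  plan=[
    [0.04,0,0,0,0,0,-1],
    [0,0,0,0,0,0,-1],
  ],
)

```text
t: 6.25
tool_pos: [0.5758, -0.1517, 0.1051]
tool_rot: [2.225, 2.21, -0.007]
contact_force: [-1.5, -13.8, -1.3]
opening: 0.0
grip_force: 7.0
```

It has met a hard stop: force rises with no further travel, so the pin is home. Next I back off, rise and cross to the clip.

Request:
jog_arm(
  plan=[
    [-1,0,0,0,0,0,-1],
    [-0.5,0,-0.8,0,0,0,-1],
    [0,0,-1,0,0,0,0],
    [0,0,-1,0,0,0,0],
    [0,0,-1,0,0,0,0],
    [0,0,-1,0,0,0,0],
    [0,0,-1,0,0,0,0],
    [0,0,-1,0,0,0,0],
  ],
)

```text
t: 7.05
tool_pos: [0.5759, -0.1776, 0.2429]
tool_rot: [-2.228, -2.215, -0.003]
contact_force: [-0.1, 0.1, -0.2]
opening: 0.0425
grip_force: 0.0
```

```bash
python3 -c "
from h import *
plan((.46,.322,.2),58,maxn=32)"
```

```text
1 [0.959, -0.229, 0.084, 0.0, -0.0, -0.05]
2 [0.968, -0.191, 0.084, 0.0, -0.0, -0.05]
3 [0.974, -0.153, 0.084, 0.0, -0.0, -0.05]
4 [0.98, -0.115, 0.084, 0.0, -0.0, -0.05]
5 [0.983, -0.076, 0.084, 0.0, -0.0, -0.05]
6 [0.985, -0.038, 0.084, 0.0, -0.0, -0.05]
7 [0.986, 0.001, 0.084, 0.0, -0.0, -0.05]
8 [0.985, 0.04, 0.084, 0.0, -0.0, -0.05]
1 [0.983, 0.078, 0.084, 0.0, -0.0, -0.05]
2 [0.979, 0.117, 0.084, 0.0, -0.0, -0.05]
3 [0.974, 0.155, 0.084, 0.0, -0.0, -0.05]
4 [0.967, 0.193, 0.084, 0.0, -0.0, -0.05]
5 [0.959, 0.231, 0.083, 0.0, -0.0, -0.05]
6 [0.949, 0.268, 0.083, 0.0, -0.0, -0.05]
7 [0.938, 0.305, 0.083, 0.0, -0.0, -0.05]
8 [0.925, 0.341, 0.083, 0.0, -0.0, -0.05]
1 [0.911, 0.377, 0.083, 0.0, -0.0, -0.05]
2 [0.896, 0.413, 0.083, 0.0, -0.0, -0.05]
3 [0.879, 0.448, 0.083, 0.0, -0.0, -0.05]
4 [0.861, 0.482, 0.083, 0.0, -0.0, -0.05]
5 [0.841, 0.515, 0.083, 0.0, -0.0, -0.05]
6 [0.82, 0.548, 0.083, 0.0, -0.0, -0.05]
7 [0.798, 0.579, 0.083, 0.0, -0.0, -0.05]
8 [0.775, 0.61, 0.083, 0.0, -0.0, -0.05]
1 [0.75, 0.64, 0.083, 0.0, -0.0, -0.05]
2 [0.725, 0.669, 0.083, 0.0, -0.0, -0.05]
rows 26 dist 0.5147 t 7.05 F [-0.1  0.1 -0.2]
```

Request:
jog_arm(
  plan=[
    [0.96,-0.23,0.08,0,0,-0.05,0],
    [0.97,-0.19,0.08,0,0,-0.05,0],
    [0.97,-0.15,0.08,0,0,-0.05,0],
    [0.98,-0.11,0.08,0,0,-0.05,0],
    [0.98,-0.08,0.08,0,0,-0.05,0],
    [0.98,-0.04,0.08,0,0,-0.05,0],
    [0.98,0,0.08,0,0,-0.05,0],
    [0.98,0.04,0.08,0,0,-0.05,0],
  ],
)

```text
t: 7.85
tool_pos: [0.5387, -0.023, 0.2268]
tool_rot: [-1.848, -2.538, 0.001]
contact_force: [-0.4, 0.6, -0.9]
opening: 0.0428
grip_force: 0.0
```

Request:
jog_arm(
  plan=[
    [0.98,0.08,0.08,0,0,-0.05,0],
    [0.98,0.12,0.08,0,0,-0.05,0],
    [0.97,0.15,0.08,0,0,-0.05,0],
    [0.97,0.19,0.08,0,0,-0.05,0],
    [0.96,0.23,0.08,0,0,-0.05,0],
    [0.95,0.27,0.08,0,0,-0.05,0],
    [0.94,0.3,0.08,0,0,-0.05,0],
    [0.92,0.34,0.08,0,0,-0.05,0],
  ],
)

```text
t: 8.65
tool_pos: [0.5025, 0.1301, 0.2141]
tool_rot: [-1.428, -2.796, 0.001]
contact_force: [0.6, -0.2, 0.3]
opening: 0.0427
grip_force: 0.0
```

Request:
jog_arm(
  plan=[
    [0.91,0.38,0.08,0,0,-0.05,0],
    [0.9,0.41,0.08,0,0,-0.05,0],
    [0.88,0.45,0.08,0,0,-0.05,0],
    [0.86,0.48,0.08,0,0,-0.05,0],
    [0.84,0.52,0.08,0,0,-0.05,0],
    [0.82,0.55,0.08,0,0,-0.05,0],
    [0.8,0.58,0.08,0,0,-0.05,0],
    [0,0,0,0,0,0,0],
  ],
)

```text
t: 9.45
tool_pos: [0.4705, 0.265, 0.2027]
tool_rot: [-1.03, -2.965, 0.001]
contact_force: [-0.2, -0.1, -1.2]
opening: 0.0426
grip_force: 0.0
```

```bash
python3 - <<'E'
from h import *
im,D,c=shot("wrist","w2.png"); hsv=cv2.cvtColor(im,cv2.COLOR_RGB2HSV).astype(int); H,S,V=hsv[...,0],hsv[...,1],hsv[...,2]
for k,m in {"red":((H<6)|(H>174))&(S>180)&(V>50),"yel":(H>18)&(H<34)&(S>150)&(V>50)}.items():
    n,l,st,ce=cv2.connectedComponentsWithStats(m.astype(np.uint8))
    for i in range(1,n):
        if st[i,4]<150: continue
        ys,xs=np.where(l==i); P,z=atdepth(c,np.c_[xs,ys],D); P=P[z>0]
        zt=np.percentile(P[:,2],98)
        for lo,hi in ((zt-.005,zt+.01),(.03,.05),(-.01,.012)):
            q=P[(P[:,2]>lo)&(P[:,2]<hi)]
            if len(q)<30: continue
            rr=cv2.minAreaRect(q[:,:2].astype(np.float32)); print(k,st[i,4],ce[i].round(0),len(q),"z",np.median(q[:,2]).round(4),np.round([*rr[0],*rr[1],rr[2]],4))
o=ctrl.get_obs(); print(o["tool_pos"].round(4),o["t"])
E
```

```text
red 406 [288.   8.] 402 z 0.1131 [3.53100e-01 3.34200e-01 1.46000e-02 1.15000e-02 3.85989e+01]
red 476 [364. 136.] 397 z 0.0875 [4.56000e-01 3.26300e-01 1.00000e-02 2.54000e-02 5.78795e+01]
yel 4976 [353. 123.] 684 z 0.0332 [4.56400e-01 3.26500e-01 2.26000e-02 5.02000e-02 5.72647e+01]
yel 4976 [353. 123.] 674 z 0.0332 [4.56400e-01 3.26500e-01 2.26000e-02 5.02000e-02 5.72647e+01]
yel 4976 [353. 123.] 4179 z 0.0042 [ 0.4567  0.3264  0.0686  0.0892 57.5069]
[0.4711 0.264  0.2029] 9.5
```

View pics/w2.png

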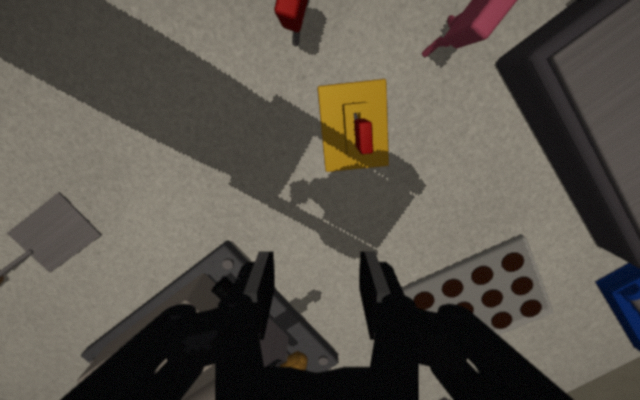

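The picture shows the clip grip at (364,136) in its pocket, centred at (.456,.326) with its thickness axis at 57.5°. The measured sizes match those given.

```bash
python3 -c "
from h import *
plan((.4562,.3264,.125),57.5,n=5)"
```

```text
1 [0.503, 0.398, 0.779, -0.0, -0.0, -0.026]
2 [0.495, 0.408, 0.779, -0.0, -0.0, -0.026]
3 [0.487, 0.418, 0.779, -0.0, -0.0, -0.026]
4 [0.478, 0.428, 0.779, -0.0, -0.0, -0.026]
5 [0.47, 0.437, 0.779, -0.0, -0.0, -0.026]
rows 5 dist 0.1009 t 9.5 F [-0.1  0.5  0.5]
```

Request:
jog_arm(
  plan=[
    [0.5,0.4,0.78,0,0,-0.026,0],
    [0.5,0.41,0.78,0,0,-0.026,0],
    [0.49,0.42,0.78,0,0,-0.026,0],
    [0.48,0.43,0.78,0,0,-0.026,0],
    [0.47,0.44,0.78,0,0,-0.026,0],
    [0,0,0,0,0,0,0],
  ],
)

```text
t: 10.1
tool_pos: [0.4559, 0.326, 0.1222]
tool_rot: [-0.881, -3.011, 0.007]
contact_force: [-0.7, -0.2, -0.6]
opening: 0.0429
grip_force: 0.0
```

```bash
python3 -c "
from h import *
plan((.4562,.3264,.054),57.5,n=5)"
```

```text
1 [-0.003, 0.008, 0.682, -0.001, -0.001, -0.001]
2 [-0.002, 0.007, 0.682, -0.001, -0.001, -0.001]
3 [-0.002, 0.007, 0.682, -0.001, -0.001, -0.001]
4 [-0.001, 0.006, 0.682, -0.001, -0.001, -0.001]
5 [-0.001, 0.005, 0.682, -0.001, -0.001, -0.001]
rows 5 dist 0.0682 t 10.1 F [-0.7 -0.2 -0.6]
```

Request:
jog_arm(
  plan=[
    [0,0.01,0.7,0,0,0,0],
    [0,0.01,0.7,0,0,0,0],
    [0,0,0.7,0,0,0,0],
    [0,0,0.7,0,0,0,0],
    [0,0,0.6,0,0,0,0],
    [0,0,0,0,0,0,0],
    [0,0,0,0,0,0,0],
  ],
)

```text
t: 10.8
tool_pos: [0.4585, 0.3258, 0.0578]
tool_rot: [-0.886, -3.014, 0.001]
contact_force: [-0.3, -0.6, -0.4]
opening: 0.0427
grip_force: 0.0
```

Request:
jog_arm(
  plan=[
    [0,0,0,0,0,0,-1],
    [0,0,0,0,0,0,-1],
    [0,0,0,0,0,0,-1],
    [0,0,0,0,0,0,-1],
    [0,0,0,0,0,0,-1],
  ],
  grip_force=70,
)

```text
t: 11.3
tool_pos: [0.459, 0.326, 0.059]
tool_rot: [0.886, 3.013, 0.001]
contact_force: [-0.3, -1.9, 5.0]
opening: 0.0093
grip_force: 68.6
```

Request:
jog_arm(
  plan=[
    [0,0,-0.4,0,0,0,-1],
    [0,0,-0.8,0,0,0,-1],
    [0,0,-1,0,0,0,-1],
    [0,0,-1,0,0,0,-1],
    [0,0,-1,0,0,0,-1],
    [0,0,-1,0,0,0,-1],
    [0,0,-1,0,0,0,-1],
    [0,0,-1,0,0,0,-1],
  ],
)

```text
t: 12.1
tool_pos: [0.4586, 0.3261, 0.2042]
tool_rot: [0.886, 3.013, 0.002]
contact_force: [0.9, 0.2, -0.5]
opening: 0.0099
grip_force: 68.1
```

```bash
python3 - <<'E'
from h import *
o=ctrl.get_obs(); print(o["opening"],o["grip_force"],o["tool_pos"].round(4))
# second measure of pin: top camera, brass tip & axle points; scene brass
im,D,c=shot("top")
ys,xs=np.mgrid[180:200,272:395]; P,z=atdepth(c,np.c_[xs.ravel(),ys.ravel()],D)
for s,lo,hi in(("tip",.12,.165),("sleeve",-.14,-.115),("sleeve+",.115,.135)):
    m=(P[:,1]>lo)&(P[:,1]<hi)&(P[:,2]>.10)&(z>0); q=P[m]
    if len(q): print(s,len(q),q.mean(0).round(4),q.min(0).round(4),q.max(0).round(4))
plan((.565,.19,.215),57.5)
plan((.5826,.15,.215),90)
E
```

```text
0.009868556150766745 68.13325524330139 [0.4586 0.3261 0.2042]
tip 83 [0.5802 0.1384 0.1244] [0.5701 0.1218 0.1132] [0.5905 0.1576 0.1312]
sleeve 88 [ 0.578  -0.1287  0.128 ] [ 0.5635 -0.1398  0.115 ] [ 0.5922 -0.1155  0.1349]
sleeve+ 55 [0.5799 0.1252 0.1261] [0.5699 0.1165 0.1204] [0.5905 0.1341 0.1322]
1 [-0.901, -0.325, -0.035, 0.001, 0.001, -0.001]
2 [-0.901, -0.326, -0.035, 0.001, 0.001, -0.001]
3 [-0.901, -0.326, -0.035, 0.001, 0.001, -0.001]
4 [-0.9, -0.327, -0.036, 0.001, 0.001, -0.001]
5 [-0.9, -0.327, -0.036, 0.001, 0.001, -0.001]
6 [-0.9, -0.328, -0.036, 0.001, 0.001, -0.001]
7 [-0.9, -0.328, -0.036, 0.001, 0.001, -0.001]
8 [-0.9, -0.329, -0.036, 0.001, 0.001, -0.001]
1 [-0.899, -0.329, -0.036, 0.001, 0.001, -0.001]
rows 9 dist 0.1725 t 12.15 F [0.6 1.2 1.8]
1 [-0.903, -0.376, -0.029, 0.001, 0.001, -0.066]
2 [-0.882, -0.422, -0.029, 0.001, 0.001, -0.066]
3 [-0.859, -0.468, -0.029, 0.001, 0.001, -0.066]
4 [-0.833, -0.512, -0.03, 0.001, 0.001, -0.066]
5 [-0.806, -0.554, -0.03, 0.001, 0.001, -0.066]
6 [-0.776, -0.595, -0.03, 0.001, 0.001, -0.066]
7 [-0.744, -0.635, -0.03, 0.001, 0.001, -0.066]
8 [-0.71, -0.673, -0.03, 0.001, 0.001, -0.066]
1 [-0.674, -0.709, -0.03, 0.001, 0.001, -0.066]
2 [-0.636, -0.743, -0.03, 0.001, 0.001, -0.066]
3 [-0.597, -0.775, -0.03, 0.001, 0.001, -0.066]
rows 11 dist 0.2152 t 12.15 F [0.6 1.2 1.8]
```

```bash
python3 - <<'E'
from h import *
plan((.5826,.19,.215),89.5,n=10)
E
```

```text
1 [-0.885, -0.245, -0.031, 0.001, 0.001, -0.072]
2 [-0.87, -0.295, -0.031, 0.001, 0.001, -0.072]
3 [-0.852, -0.343, -0.032, 0.001, 0.001, -0.072]
4 [-0.831, -0.391, -0.032, 0.001, 0.001, -0.072]
5 [-0.808, -0.437, -0.032, 0.001, 0.001, -0.072]
6 [-0.782, -0.482, -0.032, 0.001, 0.001, -0.072]
7 [-0.753, -0.525, -0.032, 0.001, 0.001, -0.072]
8 [-0.723, -0.566, -0.033, 0.001, 0.001, -0.072]
1 [-0.69, -0.606, -0.033, 0.001, 0.001, -0.072]
2 [-0.654, -0.644, -0.033, 0.001, 0.001, -0.072]
rows 10 dist 0.1837 t 12.15 F [0.6 1.2 1.8]
```

Request:
jog_arm(
  plan=[
    [-0.88,-0.25,-0.03,0,0,-0.07,-1],
    [-0.87,-0.3,-0.03,0,0,-0.07,-1],
    [-0.85,-0.34,-0.03,0,0,-0.07,-1],
    [-0.83,-0.39,-0.03,0,0,-0.07,-1],
    [-0.81,-0.44,-0.03,0,0,-0.07,-1],
    [-0.78,-0.48,-0.03,0,0,-0.07,-1],
    [-0.75,-0.53,-0.03,0,0,-0.07,-1],
    [-0.72,-0.57,-0.03,0,0,-0.07,-1],
  ],
)

```text
t: 12.95
tool_pos: [0.5559, 0.2151, 0.2072]
tool_rot: [0.204, 3.135, 0.001]
contact_force: [-0.0, 0.4, -1.1]
opening: 0.0096
grip_force: 68.2
```

Request:
jog_arm(
  plan=[
    [-0.69,-0.61,-0.03,0,0,-0.08,-1],
    [-0.65,-0.64,-0.03,0,0,-0.08,-1],
    [0,0,0,0,0,0,-1],
    [0,0,0,0,0,0,-1],
  ],
)

```text
t: 13.35
tool_pos: [0.5795, 0.1881, 0.2082]
tool_rot: [-0.013, -3.141, -0.001]
contact_force: [-0.5, 0.2, 0.1]
opening: 0.01
grip_force: 68.2
```

```bash
python3 - <<'E'
from h import *
o=ctrl.get_obs(); R0=R.from_rotvec(o["tool_rot"]).as_matrix(); print(o["tool_pos"].round(4),R0.round(3).tolist())
im,D,c=shot("wrist")
ys,xs=np.mgrid[0:400,0:640]; P,z=atdepth(c,np.c_[xs.ravel(),ys.ravel()],D)
m=(np.abs(P[:,0]-.58)<.03)&(P[:,1]>.115)&(P[:,1]<.175)&(P[:,2]>.095)&(P[:,2]<.145)&(z>0)
q=P[m]; px=np.c_[xs.ravel(),ys.ravel()][m]; col=im.reshape(-1,3)[m]
print(len(q),px.min(0) if len(q) else "",px.max(0) if len(q) else "")
for lo in np.arange(.116,.172,.002):
    s=(q[:,1]>=lo)&(q[:,1]<lo+.002)
    if s.sum()>3: t=q[s]; h=t[:,2].max(); print(lo.round(3),s.sum(),"top",np.percentile(t[:,2],95).round(4),"x",t[:,0].min().round(4),t[:,0].max().round(4),t[t[:,2]>h-.003][:,0].mean().round(4),col[s].mean(0).round(0))
x0,y0=px.mean(0).astype(int); x0=max(0,min(x0-120,400)); y0=max(0,min(y0-90,220))
cv2.imwrite("pics/c3.png",cv2.resize(im[y0:y0+180,x0:x0+240,::-1],None,fx=3,fy=3)); print(x0,y0)
E
```

```text
[0.5795 0.1881 0.2082] [[-1.0, 0.008, -0.0], [0.008, 1.0, 0.001], [0.0, 0.001, -1.0]]
1740 [218 188] [289 218]
0.116 80 top 0.1271 x 0.5661 0.5876 0.5775 [34. 34. 33.]
0.118 84 top 0.127 x 0.5661 0.588 0.5776 [34. 34. 33.]
0.12 80 top 0.1273 x 0.5661 0.5879 0.5777 [34. 34. 33.]
0.122 81 top 0.1269 x 0.566 0.5879 0.5777 [34. 34. 34.]
0.124 85 top 0.1269 x 0.5663 0.588 0.5781 [34. 34. 34.]
0.126 85 top 0.1271 x 0.5661 0.5879 0.5777 [34. 34. 34.]
0.128 81 top 0.1269 x 0.5661 0.5883 0.5785 [35. 34. 33.]
0.13 82 top 0.1273 x 0.5662 0.5878 0.5771 [35. 34. 34.]
0.132 79 top 0.1271 x 0.5661 0.5881 0.5779 [34. 34. 33.]
0.134 85 top 0.1269 x 0.566 0.5877 0.5778 [29. 29. 28.]
0.136 81 top 0.1273 x 0.5661 0.5881 0.5777 [21. 21. 21.]
0.138 116 top 0.1267 x 0.5661 0.5899 0.5778 [31. 30. 29.]
0.14 82 top 0.1238 x 0.5691 0.5866 0.5779 [49. 42. 36.]
0.142 41 top 0.121 x 0.5722 0.5827 0.5777 [64. 45. 19.]
0.144 35 top 0.1211 x 0.5717 0.5826 0.5779 [63. 45. 19.]
0.146 41 top 0.1211 x 0.5721 0.5827 0.5771 [64. 45. 19.]
0.148 39 top 0.1211 x 0.5721 0.5827 0.5783 [63. 45. 19.]
0.15 35 top 0.1216 x 0.5726 0.5824 0.5772 [75. 53. 22.]
0.152 50 top 0.124 x 0.5693 0.5857 0.578 [98. 72. 35.]
0.154 65 top 0.1237 x 0.5693 0.5857 0.5776 [108.  77.  33.]
0.156 57 top 0.1239 x 0.5697 0.5856 0.5782 [106.  76.  32.]
0.158 59 top 0.1242 x 0.5695 0.5859 0.5776 [108.  77.  32.]
0.16 65 top 0.1236 x 0.5696 0.5854 0.5775 [99. 71. 30.]
0.162 53 top 0.1223 x 0.5702 0.584 0.578 [90. 64. 27.]
0.164 38 top 0.1207 x 0.5725 0.5828 0.5778 [93. 66. 29.]
0.166 19 top 0.1191 x 0.5748 0.5812 0.5771 [82. 61. 33.]
129 113
```

View pics/c3.png

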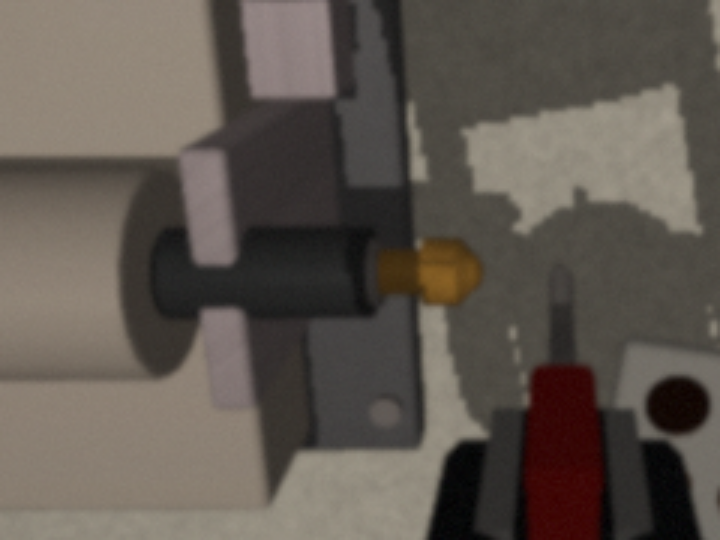

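The crop shows the brass groove floor at crop (397,270) between the dark sleeve and the brass end, so the pin is home. The groove centre is at x .5778, y .1463, with its axis at z ≈ .115. I move above it.

Request:
jog_arm(
  plan=[
    [0,-0.5,0,0,0,-0.01,-1],
    [-0.02,-0.8,0,0,0,0,-1],
    [-0.03,-0.6,0,0,0,0,-1],
    [0,-0.2,0,0,0,0,-1],
    [0,0,0,0,0,0,-1],
    [0,0,0,0,0,0,-1],
  ],
)

```text
t: 14.0
tool_pos: [0.5806, 0.1459, 0.2082]
tool_rot: [-0.002, 3.142, 0.0]
contact_force: [0.5, 0.0, -1.1]
opening: 0.01
grip_force: 68.3
```

Next I descend to TCP .162, just above the contact height.

Request:
jog_arm(
  plan=[
    [0,0,0.5,0,0,0,-1],
    [0,0.02,0.5,0,0,0,-1],
    [0,0,0.5,0,0,0,-1],
    [0,0,0.4,0,0,0,-1],
    [0,0,0.3,0,0,0,-1],
    [0,0,0,0,0,0,-1],
    [0,0,0,0,0,0,-1],
  ],
)

```text
t: 14.7
tool_pos: [0.5807, 0.1465, 0.1641]
tool_rot: [-0.002, 3.142, 0.0]
contact_force: [0.0, -0.1, 0.5]
opening: 0.0102
grip_force: 68.3
```

```bash
python3 - <<'E'
from h import *
im,D,c=shot("wrist"); im2,_,_=shot("scene")
a=cv2.resize(im[150:330,220:420,::-1],(400,360)); b=cv2.resize(im2[165:235,310:390,::-1],(400,350))
w=np.zeros((360,800,3),np.uint8); w[:,:400]=a; w[:350,400:]=b; cv2.imwrite("pics/c4.png",w)
E
```

```text
(no output)
```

View pics/c4.png

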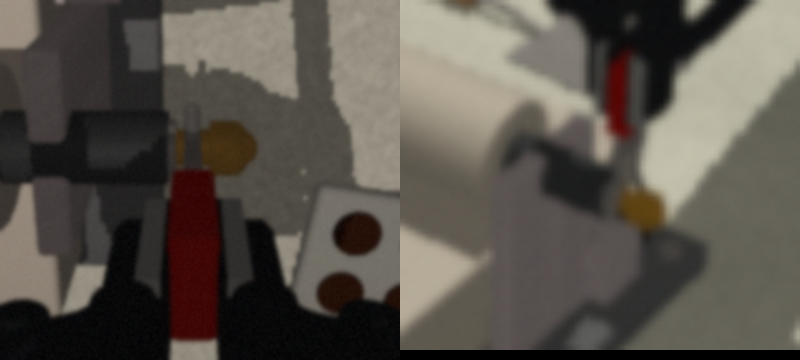

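The wrist view shows the leg at (192,120) over the groove, which spans about 175–203, so it is roughly 1 mm to the +y side. I nudge it back and press.

Request:
jog_arm(
  plan=[
    [0,-0.05,0.1,0,0,0,-1],
    [0,0,0.15,0,0,0,-1],
    [0,0,0.15,0,0,0,-1],
    [0,0,0.1,0,0,0,-1],
    [0,0,0,0,0,0,-1],
  ],
)

```text
t: 15.3
tool_pos: [0.5806, 0.1455, 0.1544]
tool_rot: [0.002, -3.141, -0.0]
contact_force: [-0.9, 0.1, 2.3]
opening: 0.01
grip_force: 68.8
```

Request:
jog_arm(
  plan=[
    [0,0,0.1,0,0,0,-1],
    [0,0,0.1,0,0,0,-1],
    [0,0,0,0,0,0,-1],
  ],
)

```text
t: 15.6
tool_pos: [0.5809, 0.1458, 0.152]
tool_rot: [-0.002, 3.141, 0.001]
contact_force: [-3.8, 0.9, 6.6]
opening: 0.0097
grip_force: 69.5
```

Request:
jog_arm(
  plan=[
    [0.06,0,0.1,0,0,0,-1],
    [0,0,0.05,0,0,0,-1],
    [0,0,0,0,0,0,-1],
  ],
)

```text
t: 15.9
tool_pos: [0.5803, 0.1458, 0.1486]
tool_rot: [-0.002, 3.139, 0.001]
contact_force: [-0.5, 0.6, 2.0]
opening: 0.0102
grip_force: 68.9
```

Request:
jog_arm(
  plan=[
    [0,0,0.1,0,0,0,-1],
    [0,0,0.05,0,0,0,-1],
    [0,0,0,0,0,0,-1],
  ],
)

```text
t: 16.2
tool_pos: [0.5798, 0.1454, 0.1435]
tool_rot: [-0.002, 3.14, -0.0]
contact_force: [3.3, 1.1, -0.6]
opening: 0.0098
grip_force: 68.4
```

It snapped and went light. I feel for the crown stop in 1 mm steps.

Request:
jog_arm(
  plan=[
    [-0.03,0,0.05,0,0,0,-1],
    [0,0,0,0,0,0,-1],
  ],
)

```text
t: 16.4
tool_pos: [0.5799, 0.1453, 0.1424]
tool_rot: [0.002, -3.141, 0.0]
contact_force: [2.6, 0.5, -0.4]
opening: 0.0095
grip_force: 68.3
```

Request:
jog_arm(
  plan=[
    [0,0,0.05,0,0,0,-1],
    [0,0,0,0,0,0,-1],
  ],
)

```text
t: 16.6
tool_pos: [0.58, 0.1454, 0.1417]
tool_rot: [0.002, -3.141, 0.0]
contact_force: [3.6, -0.1, -0.9]
opening: 0.0097
grip_force: 68.3
```

Request:
jog_arm(
  plan=[
    [-0.03,0,0.05,0,0,0,-1],
    [0,0,0,0,0,0,-1],
  ],
)

```text
t: 16.8
tool_pos: [0.5803, 0.1454, 0.1412]
tool_rot: [0.002, -3.14, 0.0]
contact_force: [-1.1, 0.4, 2.1]
opening: 0.0104
grip_force: 68.7
```

Request:
jog_arm(
  plan=[
    [0,0,0.04,0,0,0,-1],
    [0,0,0,0,0,0,-1],
  ],
)

```text
t: 17.0
tool_pos: [0.5803, 0.1454, 0.1411]
tool_rot: [0.002, -3.141, 0.0]
contact_force: [-2.7, -1.0, 4.7]
opening: 0.0098
grip_force: 69.2
```

Request:
jog_arm(
  plan=[
    [0,0,0.05,0,0,0,-1],
    [0,0,0,0,0,0,-1],
  ],
)

```text
t: 17.2
tool_pos: [0.5804, 0.1454, 0.141]
tool_rot: [0.002, -3.141, 0.001]
contact_force: [-4.3, -1.0, 8.6]
opening: 0.0096
grip_force: 69.7
```

Request:
jog_arm(
  plan=[
    [0,0,0.05,0,0,0,-1],
    [0,0,0,0,0,0,-1],
  ],
)

```text
t: 17.4
tool_pos: [0.5805, 0.1454, 0.1408]
tool_rot: [0.002, -3.141, 0.001]
contact_force: [-5.1, -0.8, 11.8]
opening: 0.0097
grip_force: 70.2
```

Request:
jog_arm(
  plan=[
    [0,0,0.05,0,0,0,-1],
    [0,0,0,0,0,0,-1],
  ],
)

```text
t: 17.6
tool_pos: [0.5806, 0.1454, 0.1407]
tool_rot: [0.002, -3.141, 0.001]
contact_force: [-6.1, -1.2, 15.2]
opening: 0.0098
grip_force: 70.7
```

Request:
jog_arm(
  plan=[
    [0,0,0.05,0,0,0,-1],
    [0,0,0,0,0,0,-1],
    [0,0,0,0,0,0,-1],
  ],
)

```text
t: 17.9
tool_pos: [0.5807, 0.1455, 0.1406]
tool_rot: [0.003, -3.141, 0.001]
contact_force: [-9.1, -3.0, 18.9]
opening: 0.01
grip_force: 71.2
```

The crown is bearing with 18.9 N. I ease the load, open a little and retreat.

Request:
jog_arm(
  plan=[
    [0,0,-0.15,0,0,0,-1],
    [0,0,0,0,0,0,-1],
    [0,0,0,0,0,0,-0.4],
    [0,0,0,0,0,0,-0.4],
    [0,0,0,0,0,0,-0.4],
    [0,0,0,0,0,0,-0.4],
  ],
)

```text
t: 18.5
tool_pos: [0.5802, 0.1454, 0.1385]
tool_rot: [0.002, -3.14, 0.0]
contact_force: [-0.2, -0.2, 0.2]
opening: 0.0258
grip_force: 0.0
```

Request:
jog_arm(
  plan=[
    [0,0,-0.3,0,0,0,-0.4],
    [0,0,-0.6,0,0,0,-0.4],
    [0,0,-1,0,0,0,-0.4],
    [0,0,-1,0,0,0,-0.4],
    [0,0,-1,0,0,0,-0.4],
    [0,0,-1,0,0,0,-0.4],
    [0,0,0,0,0,0,-0.4],
  ],
)

```text
t: 19.2
tool_pos: [0.5828, 0.1457, 0.2426]
tool_rot: [-0.002, 3.133, 0.002]
contact_force: [-0.2, -0.3, -0.1]
opening: 0.0255
grip_force: 0.0
```

```bash
python3 - <<'E'
from h import *
im,D,c=shot("wrist"); im2,_,_=shot("scene")
ys,xs=np.mgrid[0:400,0:640]; P,z=atdepth(c,np.c_[xs.ravel(),ys.ravel()],D); hsv=cv2.cvtColor(im,cv2.COLOR_RGB2HSV).reshape(-1,3).astype(int)
m=((hsv[:,0]<6)|(hsv[:,0]>174))&(hsv[:,1]>180)&(hsv[:,2]>40)&(np.abs(P[:,0]-.58)<.04)&(np.abs(P[:,1]-.146)<.03)
q=P[m]; t=q[q[:,2]>np.percentile(q[:,2],95)-.004]; print("grip top",len(t),t.mean(0).round(4),t.max(0).round(4),t.min(0).round(4))
a=cv2.resize(im[120:300,220:420,::-1],(400,360)); b=cv2.resize(im2[165:235,310:390,::-1],(400,350))
w=np.zeros((360,800,3),np.uint8); w[:,:400]=a; w[:350,400:]=b; cv2.imwrite("pics/c5.png",w)
E
```

```text
grip top 452 [0.5774 0.1477 0.1694] [0.5903 0.1531 0.1715] [0.5656 0.1424 0.167 ]
```

View pics/c5.png

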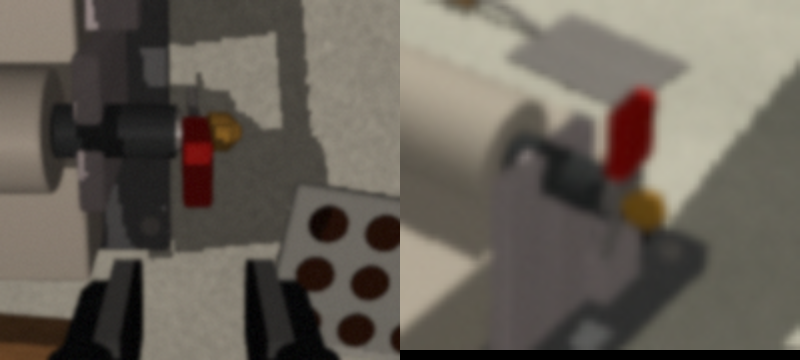

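The clip stands upright on the groove. Its grip top is at .170, matching the expected .170–.171, and the gripper is clear.

```bash
python3 -c "
from station import ctrl
print(ctrl.finish_job())"
```

```text
the job is handed in; nothing more can be done
None
```

I pushed the pin home to its hard stop with 14 N, snapped the smaller red clip onto the groove, bore its crown down with about 19 N and let go, then handed the job in at about 19 s with the gripper clear; no verdict came back.

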